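# Re-bush the bearing block and scrap the worn sleeves

## Task

Fit every new shouldered bronze bush on the worktop into a free bore of the aluminium block, and press all bushes, including those already started, fully home until their shoulders lie flush on the block. Tip the worn sleeves out of the tilting tray into the scrap bin by raising the tray's handle, and let the tray down level again. Do not knock over or shove aside the lens canister and the dropper bottle.

Things in the scene. Friction and masses are not known exactly. Their poses are not given: they have to be found in the camera images.
- block: Fixed aluminium block, 222 (x) x 150 (y) mm, 45 high; origin mid-underside, z up. Six bores 53 mm wide in two rows of three, 72 mm pitch. 14 mm down each is a friction ring that carries a bush 10 mm proud; it yields only to a push of about 10 N (20 N is safe), goes down up to 13 mm and stays there.
- bore0 (a point): Centre of the mouth of one of the six bores, level with the block's upper face; z up, x and y along the block's sides. Any bush fits any bore.
- bore1 (a point): Centre of the mouth of one of the six bores, level with the block's upper face; z up, x and y along the block's sides. Any bush fits any bore.
- bore2 (a point): Centre of the mouth of one of the six bores, level with the block's upper face; z up, x and y along the block's sides. Any bush fits any bore.
- bore3 (a point): Centre of the mouth of one of the six bores, level with the block's upper face; z up, x and y along the block's sides. Any bush fits any bore.
- bore4 (a point): Centre of the mouth of one of the six bores, level with the block's upper face; z up, x and y along the block's sides. Any bush fits any bore.
- bore5 (a point): Centre of the mouth of one of the six bores, level with the block's upper face; z up, x and y along the block's sides. Any bush fits any bore.
- bush1_mid (a point): New shouldered bronze bush upright on the worktop; may be absent. 52 mm tall, 0.15 to 0.3 kg. From below: spigot 50 mm wide, 24 long, foot tapered to 45; shoulder 64 wide, 7 thick; neck 36 wide, 21 tall, to grip. Point: on its axis (z), 26 mm over its underside, 5 under the neck's foot; 2 mm above the bore mouth when home, 12 mm when set in unpressed.
- bush2_mid (a point): New shouldered bronze bush upright on the worktop; may be absent. 52 mm tall, 0.15 to 0.3 kg. From below: spigot 50 mm wide, 24 long, foot tapered to 45; shoulder 64 wide, 7 thick; neck 36 wide, 21 tall, to grip. Point: on its axis (z), 26 mm over its underside, 5 under the neck's foot; 2 mm above the bore mouth when home, 12 mm when set in unpressed.
- bush3_mid (a point): New shouldered bronze bush upright on the worktop; may be absent. 52 mm tall, 0.15 to 0.3 kg. From below: spigot 50 mm wide, 24 long, foot tapered to 45; shoulder 64 wide, 7 thick; neck 36 wide, 21 tall, to grip. Point: on its axis (z), 26 mm over its underside, 5 under the neck's foot; 2 mm above the bore mouth when home, 12 mm when set in unpressed.
- bush4_mid (a point): New shouldered bronze bush upright on the worktop; may be absent. 52 mm tall, 0.15 to 0.3 kg. From below: spigot 50 mm wide, 24 long, foot tapered to 45; shoulder 64 wide, 7 thick; neck 36 wide, 21 tall, to grip. Point: on its axis (z), 26 mm over its underside, 5 under the neck's foot; 2 mm above the bore mouth when home, 12 mm when set in unpressed.
- bush5_mid (a point): Same kind of bush, started in a bore, about 10 mm proud. 52 mm tall, 0.15 to 0.3 kg. From below: spigot 50 mm wide, 24 long, foot tapered to 45; shoulder 64 wide, 7 thick; neck 36 wide, 21 tall, to grip. Point: on its axis (z), 26 mm over its underside, 5 under the neck's foot; 2 mm above the bore mouth when home, 12 mm when set in unpressed.
- bush6_mid (a point): Same kind of bush, started in a bore, about 10 mm proud. 52 mm tall, 0.15 to 0.3 kg. From below: spigot 50 mm wide, 24 long, foot tapered to 45; shoulder 64 wide, 7 thick; neck 36 wide, 21 tall, to grip. Point: on its axis (z), 26 mm over its underside, 5 under the neck's foot; 2 mm above the bore mouth when home, 12 mm when set in unpressed.
- worn1_mid (a point): Worn-out plain bronze sleeve, a tube 38 mm across and 42 mm long, about 0.09 kg, standing in the tilting tray. The point is its centre. May be absent.
- worn2_mid (a point): Worn-out plain bronze sleeve, a tube 38 mm across and 42 mm long, about 0.09 kg, standing in the tilting tray. The point is its centre. May be absent.
- worn3_mid (a point): Worn-out plain bronze sleeve, a tube 38 mm across and 42 mm long, about 0.09 kg, standing in the tilting tray. The point is its centre. May be absent.
- worn4_mid (a point): Worn-out plain bronze sleeve, a tube 38 mm across and 42 mm long, about 0.09 kg, standing in the tilting tray. The point is its centre. May be absent.
- tray (a joint): Angle of the tilting tray, rad: 0 level at rest, grows as the handle is raised, stops at 1.25. The sleeves slide off by 1.1 to 1.2 at the latest. Let go, it falls back to 0 by its own weight (0.3 kg).
- tray_grip (a point): Middle of the tray's handle, a round bar 10 mm thick, 90 mm long, across the tray's near end, 48 mm clear of its end wall, 125 mm above the worktop at rest. Pinch it from above, fingers across the bar; it can turn in the fingers. y runs along the bar; x, with the tray level, towards the hinge.
- tray_hinge (a point): Middle of the tray's hinge on the near rim of the scrap bin, 105 mm above the worktop; y along the hinge axis, x away from the tray, over the bin. The level tray's handle is 168 mm from it towards -x and 20 mm higher. Tray 120 mm long, 116 wide, open on the bin's side, other walls 34 high.
- bin_in (a point): Centre of the inner floor of the grey fixed scrap bin under the tray's open end; x and y along its sides, inside 137 x 132 mm, walls 100 mm high on the tray's side, 130 mm at the sides, 165 mm at the far side.
- lens_can_mid (a point): Bystander: lens canister 38 mm across, 54 mm tall; its centre.
- etchant_mid (a point): Bystander: small amber dropper bottle 33 mm across, 102 mm tall; a point on its axis half-way up.
Mind the look-alikes: they are no part of the job. What is shaped like the part that bears bush5_mid but purple is not meant.

How it is judged:
By the outcome, as a careful person would: the job done as asked, in the order asked, and still so for the second after the job is handed in, with the robot touching nothing.
Of bush1, bush2, bush3, bush4 only 2 to 4 are there at a start; the rules pass over those that are not, and their reading is None.
Of worn1, worn2, worn3, worn4 only 2 to 4 are there at a start; the rules pass over those that are not, and their reading is None.
At some moment in a run one of bush1, bush2, bush3, bush4 may be knocked a few centimetres aside while the robot is not near it.
It also fails if it takes over 210 s, if anything falls off the work surface, if the arm or the gripper's body presses on something with over 40 N, if the wrist force passes 120 N, or if a joint passes its speed limit or range.

## Robot

A 6-joint arm with a two-finger parallel gripper is mounted at the origin on a cart in front of the work surface, level with it; the furniture and walls round the work are solid. World frame = base frame: x ahead of the robot, y to its left, z up, the work surface at z = 0. Lengths are in mm, angles in rad, forces in N, time in s.
With the tool pointing down it reaches from about 400 to 925 mm from the base axis. Payload 12.5 kg.
Tool frame: the origin (TCP) lies at the very end of the fingers, on their centre line; the grasp point (between the pads) lies env.grip_point_offset behind it (env.grip_point_offset is the distance from the TCP to the grasp point, in mm); y points along the fingers, z is the direction in which the jaws open and shut, and the axes are right-handed (so a half turn about y gives the same grasp; the last joint's range is limited). The gripper opens to 95 mm and grips with 3 to 60 N. Pads are 20 mm wide; open, the fingers measure 119 mm over their backs; the gripper's body (75 mm by 180 mm) begins 59 mm behind the grasp point.
Start: joints at [1.002, 0.491, 1.559, -0, 1.092, -0.106], TCP at [279.022, 559.28, 214.661] pointing down, gripper open.
Joint ranges: [-3.1, 3.1], [-0.84, 2.19], [0.05, 2.79], [-1.13, 4.28], [0.06, 2.93], [-2.69, 2.69]. Speed limits (rad/s): [2.22, 2.22, 2.79, 3.14, 3.14, 3.14].

## Interface

Orientations are given as [roll, pitch, yaw] about the fixed x, y, z axes, in that order (R = Rz(yaw) Ry(pitch) Rx(roll)).
In Python, from cell import readout, read_camera, env, nets gives the robot as it stands.
- The arm moves only by the tool apply_moves, never from a script. Its argument "increments" is a list of rows, each a list of 3 entries, a list of its own where there are three numbers: the shift along the tool's x, y, z in cm, then the turn, a rotation vector about the tool's x, y, z in degrees, then the finger opening in cm, from 0 to 9.51. A call has exactly 5 rows; each row shifts and turns the pose as measured when the row begins, along the tool's axes as they then stand; what a row does not reach is not made up. A row lasts 1/8 s, in which the tool goes at most 62.5 mm and 10.7 degrees, less where a joint would pass 70% of its speed; a pose out of reach is approached as far as the arm can. A call with a gripper value outside its range is refused whole. The fingers move at their own pace and stop on an object; the grip force is fixed at half the most. Time passes only in rows, so rows that do not move let the fingers close, or fill a call up. It gives the time, the measured TCP pose, the force and the opening at its end, in the units of the state.
- readout.state(): the state, without advancing time (a new reading comes with each control period).
- read_camera(name): name is "scene" or "top"; returns a dict with "img" (384x512x3 uint8, red, green, blue), "vfov" (degrees; the focal length in pixels is half the picture's height over the tangent of half this angle, whatever the lens; pixels are square), "cx", "cy" (the principal point, pixels), "distortion" ([k1, k2, p1, p2, k3] as OpenCV has them; the pictures are not rectified), "rvec" (rotation vector, rad) and "tvec" (3), from world to camera coordinates, as OpenCV has them. Camera axes: x right, y down, z forward; pixel columns grow to the right and rows downward; lengths in mm; the calibration is good to about 2 mm. A picture is of the moment at which its call begins. There is no depth.
- env.job_done(): hands the job in, once; it reports no verdict.
Trained networks look in a picture, given as the dict that the camera call returned (one of the last four; its "shot" number tells which), for a name from the list of things; names that differ only in an ending like _2 or _b are one class to them, and where a whole thing is asked for, a point or a joint stands for the part that bears it (a point fixed in the world has none). Each returns a list of dicts, best first, with "confidence" (0 to 1); they miss things now and then, are a little off and sometimes report something else, mostly with a low value. They report only what shows in the picture. A call takes as long as a camera call. They do not tell look-alikes from the thing itself.
- nets.look_for(picture, thing): "point" ([x, y, z] in mm, in the coordinates of the camera as it stood for that picture, good to about 4 mm: the middle of the surface that is visible of it).
- nets.mark_of(picture, thing): "point" ([x, y, z] in mm, in the coordinates of the camera as it stood for that picture, good to about 4 mm: a listed point, or the origin of a listed thing).
The state is a dict: "t": time; "joints": joint angles; "qvel": joint speeds; "tau": joint torques, N m; "eef_pos": TCP position; "tcp_rot": TCP orientation; "ft_force": force on the tool from outside, world axes, zero at the start; "moment": the same for the moment, N m; "opening": opening from 0.0 (shut) to 1.0 (fully open).
Only numpy, scipy, OpenCV 4.12 (cv2) and the standard library are available. Lean on these libraries where they do the work, as an engineer would, in place of code of your own. Each camera call takes 0.05 s, during which the arm holds its last target. There are 200 camera calls.

## Working session

There is one attempt and no reset: what is moved stays moved. The work goes in short steps, Python scripts to look and compute and a tool call to move; the robot and the scene stay as the last step left them, time stands still between calls to the robot, and variables do not carry over. Pictures are saved under pics/ and viewed, about 12 in all and at most 16, crops included, and the job is handed in when it is done.

Besides the shell and the picture viewer there is one more tool, called in YAML: its name, and indented under it one key for each argument. apply_moves: Moves the arm, as the interface text tells. Its arguments: {"type":"object","properties":{"increments":{"type":"array"}},"required":["increments"]}

```bash
mkdir -p pics; ls; cat > h.py <<'E'
import numpy as np, cv2
from cell import readout, read_camera, env, nets
def w(p,pt):
    R=cv2.Rodrigues(np.array(p["rvec"],float))[0]; return R.T@(np.array(pt,float)-np.array(p["tvec"],float).ravel())
def K(p):
    f=192/np.tan(np.radians(p["vfov"])/2); return np.array([[f,0,p["cx"]],[0,f,p["cy"]],[0,0,1.]])
def px(p,X):
    return cv2.projectPoints(np.array(X,float).reshape(-1,1,3),np.array(p["rvec"],float),np.array(p["tvec"],float),K(p),np.array(p["distortion"],float))[0].reshape(-1,2)
def ray(p,u,v,z):
    n=cv2.undistortPoints(np.array([[[u,v]]],float),K(p),np.array(p["distortion"],float)).ravel()
    R=cv2.Rodrigues(np.array(p["rvec"],float))[0]; t=np.array(p["tvec"],float).ravel()
    C=-R.T@t; d=R.T@np.array([n[0],n[1],1]); return C+d*(z-C[2])/d[2]
def save(p,n,crop=None,s=1):
    im=p["img"][:,:,::-1]
    if crop: a,b,c,d=crop; im=im[b:d,a:c]
    cv2.imwrite("pics/"+n,cv2.resize(im,None,fx=s,fy=s,interpolation=cv2.INTER_CUBIC))
E
python3 - <<'E'
from h import *
s=readout.state(); print(s, env.grip_point_offset)
for c in("top","scene"):
    p=read_camera(c); save(p,c+"0.png",None,1.5)
    R=cv2.Rodrigues(np.array(p["rvec"],float))[0]; print(c,-R.T@np.array(p["tvec"]).ravel())
    for n in ["block","bore0","bush1_mid","bush5_mid","worn1_mid","tray_grip","tray_hinge","bin_in","lens_can_mid","etchant_mid"]:
        for d in nets.mark_of(p,n):
            X=w(p,d["point"]); print(n,round(d["confidence"],2),X.round(0),px(p,X)[0].round(0))
E
```

```text
pics
{'t': 0.0, 'joints': array([ 1.00242724e+00,  4.91567627e-01,  1.55948160e+00,  1.18639901e-05,
        1.09166636e+00, -1.05608579e-01]), 'qvel': array([-0.00100063,  0.00067095,  0.00167432, -0.00266955, -0.00061724,
        0.00040695]), 'tau': array([ 7.80684186e-04, -6.12633634e+01, -2.58186400e+01,  6.93103625e-02,
        4.80963592e-02, -7.99474287e-05]), 'eef_pos': array([278.85878295, 559.06146723, 214.04565766]), 'tcp_rot': array([-1.57191190e+00,  1.28834847e-04, -4.62766051e-01]), 'ft_force': array([-0.09332112, -0.93868643,  1.02241986]), 'moment': array([-0.01535143, -0.04726426,  0.01426528]), 'opening': 1.0006349894440143} 18.8
top [ 419.44894853  107.57228307 1679.03992121]
block 0.97 [523. 192.   0.] [230. 204.]
block 0.64 [ 561. -325.  128.] [383. 193.]
bore0 0.97 [443. 171.  47.] [235. 226.]
bore0 0.93 [515. 162.  46.] [238. 206.]
bore0 0.84 [584. 143.  43.] [244. 186.]
bore0 0.79 [596. 216.  47.] [223. 183.]
bore0 0.69 [524. 228.  49.] [219. 203.]
bore0 0.67 [453. 244.  49.] [214. 223.]
bore0 0.24 [520. 196.  -1.] [229. 205.]
bush1_mid 0.82 [ 602. -100.   2
[... 1025 characters left out ...]
9.  47.] [252. 188.]
bore0 0.75 [595. 223.  46.] [243. 180.]
bush1_mid 0.7 [599. -97.  27.] [300. 223.]
bush5_mid 0.94 [ 414. -191.   30.] [270. 261.]
bush5_mid 0.73 [526. 232.  58.] [226. 182.]
bush5_mid 0.6 [ 501. -181.   27.] [293. 248.]
bush5_mid 0.46 [403. 600.  33.] [156. 163.]
worn1_mid 0.48 [ 608. -324.  134.] [361. 227.]
tray_grip 0.81 [ 480. -350.  125.] [332. 253.]
tray_hinge 0.69 [ 644. -353.  104.] [379. 237.]
bin_in 0.55 [ 715. -359.    9.] [393. 257.]
bin_in 0.55 [ 482. -353.  126.] [333. 253.]
lens_can_mid 0.52 [683. 110.  32.] [281. 188.]
lens_can_mid 0.18 [598. -99.  29.] [300. 223.]
etchant_mid 0.58 [688. 210.  52.] [266. 173.]
etchant_mid 0.42 [590. 150.  49.] [253. 187.]
```

View pics/top0.png

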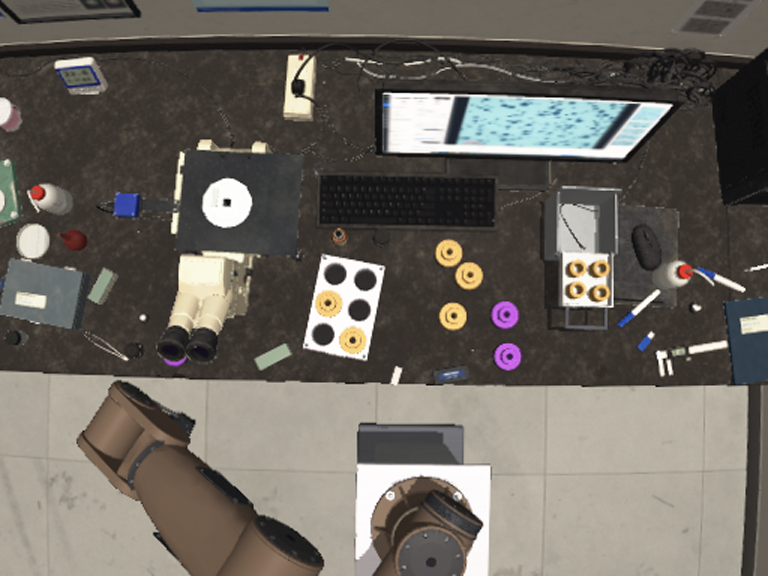

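View pics/scene0.png

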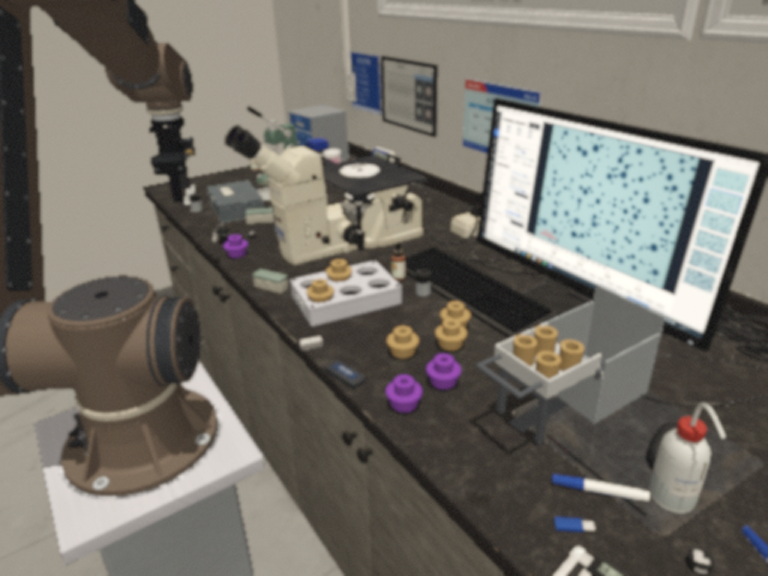

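Top view (512-px coordinates): three orange bushes at (299,168), (313,183) and (302,211). The look-alikes are purple, at (337,210), (339,237) and (118,240). Started bushes sit at (219,201) and (235,227), leaving four free bores. Four worn sleeves are in the tray at about (390,187), with the handle at (389,218). The dropper is at (226,157) and the canister at (254,159). Next is a close crop and precise positions.

```bash
cat >> h.py <<'E'
from scipy.optimize import least_squares
PROF=[(0,22.5),(4,25),(24,25),(24,32),(31,32),(31,18),(52,18)]
T=np.linspace(0,2*np.pi,60)
def sil(p,x,y,z0,S=8):
    u0=px(p,[x,y,z0+26])[0]; o=np.round(u0)-30
    m=np.zeros((60*S,60*S),np.uint8)
    for a,b in zip(PROF[:-1],PROF[1:]):
        P=np.array([[x+r*np.cos(t),y+r*np.sin(t),z0+z] for z,r in(a,b) for t in T])
        h=cv2.convexHull(((px(p,P)-o+.5)*S).astype(np.float32)); cv2.fillConvexPoly(m,h.astype(np.int32),1)
    ys,xs=np.nonzero(m); return np.array([xs.mean()/S-.5,ys.mean()/S-.5])+o, len(xs)/S/S
def orange(p):
    h=cv2.cvtColor(p["img"],cv2.COLOR_RGB2HSV); return cv2.inRange(h,(10,90,60),(24,255,255))
def blobs(p,amin=40):
    cs,_=cv2.findContours(orange(p),cv2.RETR_EXTERNAL,cv2.CHAIN_APPROX_NONE); out=[]
    for c in cs:
        m=np.zeros(p["img"].shape[:2],np.uint8); cv2.drawContours(m,[c],-1,1,-1)
        if m.sum()>=amin:
            ys,xs=np.nonzero(m); out.append((xs.mean(),ys.mean(),m.sum()))
    return out
def solve(ps,g,z0):
    """ps: list of (pic,centroid); returns xy and pixel residuals"""
    f=lambda q:np.concatenate([sil(p,q[0],q[1],z0)[0]-c for p,c in ps])
    r=least_squares(f,g,diff_step=.005,x_scale=1); return r.x,r.fun
E
python3 - <<'E'
from h import *
P={c:read_camera(c) for c in("top","scene")}
for c in P:
    print(c,np.round(blobs(P[c]),1).tolist())
save(P["top"],"crop1.png",(190,130,440,260),3.2)
for n,(x,y,z) in dict(a=(600,-100,0),b=(660,-60,0),c=(507,-70,0),s1=(526,232,31),s2=(446,175,31)).items():
    for c in P: print(n,c,[v.round(1) if not np.isscalar(v) else round(v) for v in sil(P[c],x,y,z)])
# block white
for c in P:
    h=cv2.cvtColor(P[c]["img"],cv2.COLOR_RGB2HSV); print(h[200:206,228:232].tolist()[0][:3])
print({c:P[c]["img"].shape for c in P}, P["top"]["vfov"],P["scene"]["vfov"])
E
```

```text
top [[234.7, 226.6, 249.0], [301.4, 210.5, 296.0], [218.5, 202.1, 247.0], [399.5, 195.1, 126.0], [383.4, 193.1, 115.0], [399.3, 179.0, 124.0], [312.2, 183.5, 293.0], [383.8, 178.8, 114.0], [298.6, 168.4, 286.0]]
scene [[364.8, 233.6, 895.0], [268.1, 227.6, 411.0], [301.6, 216.9, 621.0], [212.8, 193.8, 176.0], [225.2, 179.1, 192.0], [264.8, 171.7, 40.0]]
a top [array([312.6, 183.5]), 261]
a scene [array([300.8, 224. ]), 331]
b top [array([301.6, 166.6]), 259]
b scene [array([307. , 212.3]), 299]
c top [array([304. , 209.5]), 263]
c scene [array([271. , 229.7]), 343]
s1 top [array([217.9, 202. ]), 273]
s1 scene [array([225.7, 182.2]), 238]
s2 top [array([233.8, 225.4]), 275]
s2 scene [array([213.8, 195.1]), 271]
[[9, 7, 249], [0, 2, 254], [0, 1, 254]]
[[12, 13, 195], [12, 13, 191], [13, 12, 186]]
{'top': (384, 512, 3), 'scene': (384, 512, 3)} 44.539225534156486 53.2196934556808
```

View pics/crop1.png

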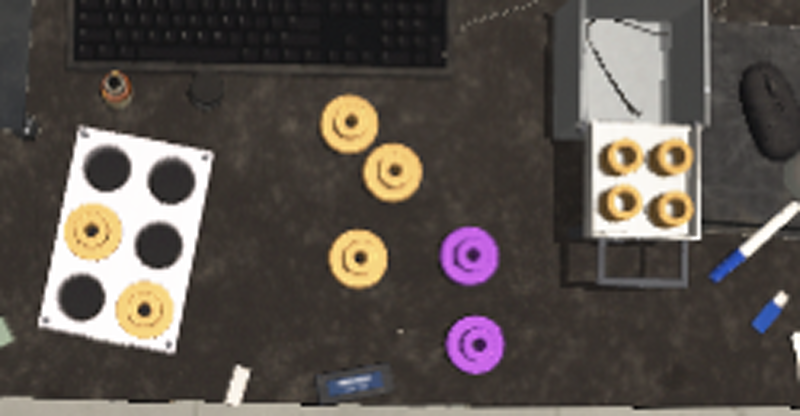

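The crop confirms three orange bushes, with purple look-alikes to the right. Four bores are free and four sleeves sit in the tray.

```bash
cat > loc.py <<'E'
from h import *
p=read_camera("top")
B=blobs(p,150)
for b in B:
    z0=31 if b[0]<250 else 0
    x,r=solve([(p,np.array(b[:2]))],ray(p,b[0],b[1],z0+30)[:2],z0); print("bush",b[2],x.round(1),z0)
E
cat > blk.py <<'E'
from h import *
p=read_camera("top"); q=read_camera("scene")
h=cv2.cvtColor(p["img"],cv2.COLOR_RGB2HSV); m=cv2.inRange(h,(0,0,150),(180,60,255)); m[:, :195]=0; m[:,270:]=0; m[:165]=0;m[245:]=0
cs,hi=cv2.findContours(m,cv2.RETR_CCOMP,cv2.CHAIN_APPROX_NONE); pts=[]
for c,k in zip(cs,hi[0]):
    if k[3]>=0 and cv2.contourArea(c)>60:
        mm=np.zeros_like(m); cv2.drawContours(mm,[c],-1,1,-1); mm&=(m==0)
        ys,xs=np.nonzero(mm); X=ray(p,xs.mean(),ys.mean(),45); pts.append(X[:2]); print("hole",len(xs),X.round(1))
obs=[]
for pic in(p,q):
    for d in nets.mark_of(pic,"bore0"):
        X=w(pic,d["point"])
        if d["confidence"]>.5 and X[2]>35: obs.append(X[:2])
G=np.array([[i*72,j*72] for i in(-1,0,1) for j in(-.5,.5)])
def fit(o,name):
    o=np.array(o)
    def g(v):
        c,s=np.cos(v[2]),np.sin(v[2]); return G@np.array([[c,s],[-s,c]])+v[:2]
    f=lambda v:np.concatenate([o_-g(v)[np.argmin(np.linalg.norm(g(v)-o_,axis=1))] for o_ in o])
    r=least_squares(f,[520,195,-.19],loss="soft_l1",f_scale=4); print(name,r.x.round(3),np.abs(r.fun).max().round(1)); print(g(r.x).round(1).tolist())
fit(obs,"net"); fit([X for X in pts],"holes")
for n in["tray_grip","tray_hinge"]:
    for pic in(p,q):
        for d in nets.mark_of(pic,n)[:1]: print(n,w(pic,d["point"]).round(1))
# handle bar ends
E
python3 loc.py; python3 blk.py
```

```text
bush 249 [442.1 171.9] 31
bush 296 [503.5 -60.8] 0
bush 247 [525.6 229.9] 31
bush 293 [600.2 -98.5] 0
bush 287 [653.4 -49.4] 0
hole 260 [442.9 172.6  45. ]
hole 167 [455.4 241.6  45. ]
hole 170 [513.2 158.7  45. ]
hole 257 [526.7 230.9  45. ]
hole 171 [584.2 146.5  45. ]
hole 166 [596.5 216.7  45. ]
net [ 5.19930e+02  1.95838e+02 -1.61000e-01] 5.4
[[443.1, 171.9], [454.6, 242.9], [514.2, 160.3], [525.7, 231.4], [585.2, 148.7], [596.8, 219.8]]
holes [ 5.19832e+02  1.94494e+02 -1.79000e-01] 1.1
[[442.6, 171.9], [455.4, 242.7], [513.4, 159.1], [526.2, 229.9], [584.3, 146.3], [597.1, 217.1]]
tray_grip [ 481.6 -350.5  120.7]
tray_grip [ 479.3 -351.6  130.1]
tray_hinge [ 647.4 -353.8  104.6]
tray_hinge [ 641.6 -356.1  104.9]
```

```bash
cat > go.py <<'E'
import sys
from h import *
# usage: go.py x y z yawdeg [x y z yaw ...] : increments (cm, deg) between successive waypoints, split in rows
s=readout.state(); P=s["eef_pos"]; y=np.degrees(s["tcp_rot"][2])
print("now",P.round(1),s["tcp_rot"].round(3),"F",s["ft_force"].round(1),"op",round(s["opening"],3),"t",round(s["t"],1))
a=np.array(sys.argv[1:],float).reshape(-1,4)
for q in a:
    d=q[:3]-P; dy=(q[3]-y+180)%360-180; n=max(1,int(np.ceil(max(np.linalg.norm(d)/60,abs(dy)/10.5))))
    print("->",q,n,"rows")
    for k in range(n):
        t=np.radians(y+dy*k/n); e=d/n
        print([[round((e[0]*np.cos(t)+e[1]*np.sin(t))/10,2),round(-e[2]/10,2),round((-e[0]*np.sin(t)+e[1]*np.cos(t))/10,2)],[0,round(-dy/n,1),0]])
    P=q[:3]; y=q[3]
E
python3 go.py 503.5 -60.8 130 -55  503.5 -60.8 60 -55
```

```text
now [279.  559.3 214.7] [-1.571 -0.    -0.463] F [ 0.8 -0.8  0. ] op 0.999 t 1.6
-> [503.5 -60.8 130.  -55. ] 12 rows
[[np.float64(3.98), np.float64(0.71), np.float64(-3.79)], [0, np.float64(2.4), 0]]
[[np.float64(4.13), np.float64(0.71), np.float64(-3.62)], [0, np.float64(2.4), 0]]
[[np.float64(4.28), np.float64(0.71), np.float64(-3.45)], [0, np.float64(2.4), 0]]
[[np.float64(4.42), np.float64(0.71), np.float64(-3.27)], [0, np.float64(2.4), 0]]
[[np.float64(4.55), np.float64(0.71), np.float64(-3.08)], [0, np.float64(2.4), 0]]
[[np.float64(4.67), np.float64(0.71), np.float64(-2.89)], [0, np.float64(2.4), 0]]
[[np.float64(4.79), np.float64(0.71), np.float64(-2.69)], [0, np.float64(2.4), 0]]
[[np.float64(4.9), np.float64(0.71), np.float64(-2.49)], [0, np.float64(2.4), 0]]
[[np.float64(5.0), np.float64(0.71), np.float64(-2.29)], [0, np.float64(2.4), 0]]
[[np.float64(5.09), np.float64(0.71), np.float64(-2.08)], [0, np.float64(2.4), 0]]
[[np.float64(5.17), np.float64(0.71), np.float64(-1.87)], [0, np.float64(2.4), 0]]
[[np.float64(5.24), np.float64(0.71), np.float64(-1.65)], [0, np.float64(2.4), 0]]
-> [503.5 -60.8  60.  -55. ] 2 rows
[[np.float64(0.0), np.float64(3.5), np.float64(0.0)], [0, np.float64(-0.0), 0]]
[[np.float64(0.0), np.float64(3.5), np.float64(0.0)], [0, np.float64(-0.0), 0]]
```

```bash
sed -i 's/print(\[\[round/print([[round/; s/round(\(-\?e\[2\]\)/round(\1/' go.py; sed -i '/^import sys/a import numpy as np; np.set_printoptions(legacy="1.25")' go.py
python3 go.py 290 310 200 -40 490 -50 130 -55
```

```text
now [279.  559.3 214.7] [-1.571 -0.    -0.463] F [ 0.8 -0.8  0. ] op 0.999 t 1.6
-> [290. 310. 200. -40.] 5 rows
[[2.42, 0.29, -4.36], [0, 2.7, 0]]
[[2.62, 0.29, -4.24], [0, 2.7, 0]]
[[2.82, 0.29, -4.12], [0, 2.7, 0]]
[[3.01, 0.29, -3.98], [0, 2.7, 0]]
[[3.2, 0.29, -3.83], [0, 2.7, 0]]
-> [490. -50. 130. -55.] 7 rows
[[5.49, 1.0, -2.1], [0, 2.1, 0]]
[[5.57, 1.0, -1.9], [0, 2.1, 0]]
[[5.64, 1.0, -1.69], [0, 2.1, 0]]
[[5.7, 1.0, -1.47], [0, 2.1, 0]]
[[5.75, 1.0, -1.26], [0, 2.1, 0]]
[[5.79, 1.0, -1.04], [0, 2.1, 0]]
[[5.82, 1.0, -0.83], [0, 2.1, 0]]
```

apply_moves:
  increments:
    - [[2.4,0.3,-4.4],[0,2.7,0],5.5]
    - [[2.6,0.3,-4.2],[0,2.7,0],5.5]
    - [[2.8,0.3,-4.1],[0,2.7,0],5.5]
    - [[3.0,0.3,-4.0],[0,2.7,0],5.5]
    - [[3.2,0.3,-3.8],[0,2.7,0],5.5]

```text
t: 2.28
eef_pos: [288.7, 306.2, 198.6]
tcp_rot: [-1.569, -0.0, -0.702]
ft_force: [0.6, -0.1, 0.0]
opening: 0.586
```

apply_moves:
  increments:
    - [[5.5,0.8,-2.1],[0,2.1,0],5.5]
    - [[5.6,0.8,-1.9],[0,2.1,0],5.5]
    - [[5.6,0.8,-1.7],[0,2.1,0],5.5]
    - [[5.7,0.8,-1.5],[0,2.1,0],5.5]
    - [[5.7,0.8,-1.3],[0,2.1,0],5.5]

```text
t: 2.9
eef_pos: [432.9, 40.4, 159.5]
tcp_rot: [-1.563, -0.002, -0.888]
ft_force: [0.9, 1.8, 0.1]
opening: 0.579
```

```bash
python3 loc.py; python3 go.py 503.5 -60.8 110 -55  503.5 -60.8 33 -55
```

```text
bush 247 [442.1 172. ] 31
bush 250 [507.9 -61.9] 0
bush 247 [525.6 229.9] 31
bush 293 [600.2 -98.5] 0
bush 286 [653.2 -49.4] 0
now [436.1  35.6 158.8] [-1.563 -0.004 -0.893] F [ 2.6 -3.3 -0.2] op 0.579 t 3.0
-> [503.5 -60.8 110.  -55. ] 3 rows
[[3.91, 1.63, -0.27], [0, 1.3, 0]]
[[3.92, 1.63, -0.18], [0, 1.3, 0]]
[[3.92, 1.63, -0.09], [0, 1.3, 0]]
-> [503.5 -60.8  33.  -55. ] 2 rows
[[0.0, 3.85, 0.0], [0, -0.0, 0]]
[[0.0, 3.85, 0.0], [0, -0.0, 0]]
```

apply_moves:
  increments:
    - [[4.0,1.3,-0.3],[0,1.3,0],5.5]
    - [[4.0,1.3,-0.2],[0,1.3,0],5.5]
    - [[3.8,1.3,-0.1],[0,1.0,0],5.5]
    - [[0,1.0,0],[0,0,0],5.5]
    - [[0,0,0],[0,0,0],5.5]

```text
t: 3.58
eef_pos: [505.9, -67.0, 108.6]
tcp_rot: [-1.561, -0.004, -0.962]
ft_force: [-0.5, -0.1, 0.6]
opening: 0.581
```

```bash
python3 go.py 503.5 -60.8 60 -55  503.5 -60.8 33 -55
```

```text
now [505.9 -67.  108.6] [-1.561 -0.004 -0.962] F [-0.5 -0.1  0.6] op 0.581 t 3.6
-> [503.5 -60.8  60.  -55. ] 1 rows
[[-0.65, 4.86, 0.16], [0, -0.1, 0]]
-> [503.5 -60.8  33.  -55. ] 1 rows
[[0.0, 2.7, 0.0], [0, -0.0, 0]]
```

apply_moves:
  increments:
    - [[-0.6,3.8,0.2],[-0.5,0,0],5.5]
    - [[0,2.0,0],[0,0,0],5.5]
    - [[0,1.4,0],[0,0,0],5.5]
    - [[0,0.3,0],[0,0,0],5.5]
    - [[0,0,0],[0,0,0],5.5]

```text
t: 4.2
eef_pos: [504.3, -57.6, 34.8]
tcp_rot: [-1.568, -0.007, -0.958]
ft_force: [0.4, 0.7, 0.2]
opening: 0.58
```

```bash
python3 go.py 503.5 -60.8 33 -55; python3 -c "
from h import *
save(read_camera('scene'),'g1.png',(220,170,350,270),5)"
```

```text
now [504.3 -57.6  34.8] [-1.568 -0.007 -0.958] F [0.4 0.7 0.2] op 0.58 t 4.2
-> [503.5 -60.8  33.  -55. ] 1 rows
[[0.22, 0.18, -0.25], [0, 0.1, 0]]
```

View pics/g1.png

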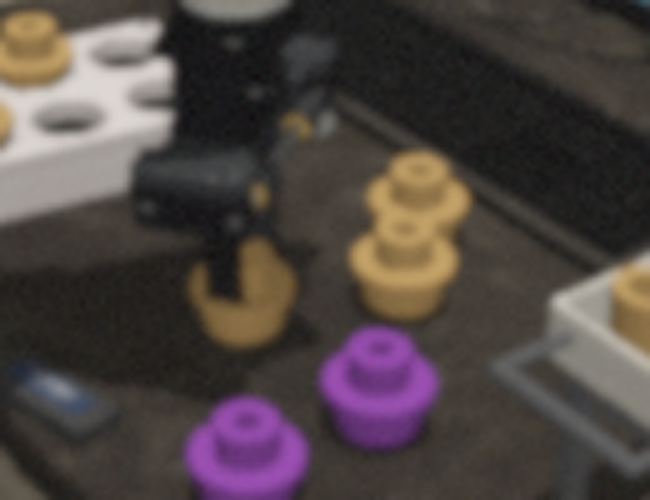

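The near finger stands beside the neck, just above the shoulder (crop 230,270). I'll correct 2–3 mm and close.

apply_moves:
  increments:
    - [[0.2,0.15,-0.25],[0,0,0.3],5.5]
    - [[0,0,0],[0,0,0],3.0]
    - [[0,0,0],[0,0,0],3.0]
    - [[0,0,0],[0,0,0],3.0]
    - [[0,-3,0],[0,0,0],3.0]

```text
t: 4.88
eef_pos: [502.7, -61.0, 63.4]
tcp_rot: [-1.569, 0.0, -0.958]
ft_force: [-0.1, 0.6, -2.6]
opening: 0.371
```

```bash
python3 go.py 503.5 -60.8 145 -55 513.5 159.5 145 -55
```

```text
now [502.7 -61.   63.4] [-1.569  0.    -0.958] F [-0.1  0.6 -2.6] op 0.371 t 4.9
-> [503.5 -60.8 145.  -55. ] 2 rows
[[0.01, -4.08, 0.04], [0, 0.0, 0]]
[[0.01, -4.08, 0.04], [0, 0.0, 0]]
-> [513.5 159.5 145.  -55. ] 4 rows
[[-4.37, -0.0, 3.36], [0, -0.0, 0]]
[[-4.37, -0.0, 3.36], [0, -0.0, 0]]
[[-4.37, -0.0, 3.36], [0, -0.0, 0]]
[[-4.37, -0.0, 3.36], [0, -0.0, 0]]
```

apply_moves:
  increments:
    - [[0,-4,0],[0,0,0],3.0]
    - [[-1.5,-4.4,1.0],[0,0,0],3.0]
    - [[-4.4,0,3.4],[0,0,0],3.0]
    - [[-4.4,0,3.4],[0,0,0],3.0]
    - [[-3.9,0,3.0],[0,0,0],3.0]

```text
t: 5.5
eef_pos: [510.0, 119.2, 151.6]
tcp_rot: [-1.567, -0.001, -0.965]
ft_force: [0.6, -0.4, -2.9]
opening: 0.37
```

```bash
python3 go.py 513.5 159.5 145 -55 513.5 159.5 90 -55
```

```text
now [510.  119.2 151.6] [-1.567e+00 -1.000e-03 -9.650e-01] F [ 0.6 -0.4 -2.9] op 0.37 t 5.5
-> [513.5 159.5 145.  -55. ] 1 rows
[[-3.12, 0.66, 2.58], [0, -0.3, 0]]
-> [513.5 159.5  90.  -55. ] 1 rows
[[0.0, 5.5, 0.0], [0, -0.0, 0]]
```

apply_moves:
  increments:
    - [[-3.0,0.6,2.5],[0,0,0],3.0]
    - [[0,2.0,0],[-0.3,0,0],3.0]
    - [[0,2.0,0],[0,0,0],3.0]
    - [[0,0.7,0],[0,0,0],3.0]
    - [[0,0,0],[0,0,0],3.0]

```text
t: 6.12
eef_pos: [512.2, 163.2, 96.7]
tcp_rot: [-1.574, 0.0, -0.959]
ft_force: [-0.2, 0.3, -2.8]
opening: 0.369
```

```bash
python3 go.py 513.5 159.5 86 -55;  python3 - <<'E'
from h import *
s=readout.state(); P=s["eef_pos"]
q=read_camera("scene"); save(q,'i1.png',(170,140,310,230),5)
for n in ("bush1_mid","bush5_mid"):
  for d in nets.mark_of(q,n):
    print(n,d["confidence"],w(q,d["point"]).round(1), P.round(1))
E
```

```text
now [512.2 163.2  96.7] [-1.574  0.    -0.959] F [-0.2  0.3 -2.8] op 0.369 t 6.1
-> [513.5 159.5  86.  -55. ] 1 rows
[[0.38, 1.07, -0.11], [0, 0.0, 0]]
bush1_mid 0.6 [598.9 -97.9  28.6] [512.2 163.2  96.7]
bush5_mid 0.96 [ 505.2 -181.1   27.2] [512.2 163.2  96.7]
bush5_mid 0.63 [594.7 221.2  46.2] [512.2 163.2  96.7]
bush5_mid 0.58 [ 412.6 -189.1   28.8] [512.2 163.2  96.7]
bush5_mid 0.55 [526.6 229.6  62.5] [512.2 163.2  96.7]
bush5_mid 0.51 [400.9 602.1  34.9] [512.2 163.2  96.7]
bush5_mid 0.39 [653.9 -47.1  28.6] [512.2 163.2  96.7]
```

View pics/i1.png

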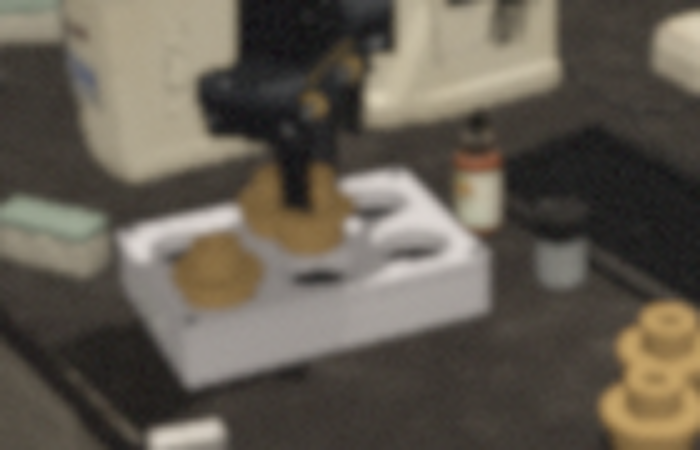

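The held bush sits just above its bore (crop 310,270); I'll correct about 4 mm and lower it in.

apply_moves:
  increments:
    - [[0.38,0.5,-0.1],[0,0,0],3.0]
    - [[0,0.5,0],[0,0,0],3.0]
    - [[0,0.5,0],[0,0,0],3.0]
    - [[0,0.5,0],[0,0,0],3.0]
    - [[0,0.4,0],[0,0,0],3.0]

```text
t: 6.9
eef_pos: [514.6, 159.0, 73.0]
tcp_rot: [-1.571, -0.002, -0.96]
ft_force: [0.5, -0.9, -1.9]
opening: 0.372
```

```bash
python3 go.py 513.5 159.5 64 -55
```

```text
now [514.6 159.   73. ] [-1.571 -0.002 -0.96 ] F [ 0.5 -0.9 -1.9] op 0.372 t 6.9
-> [513.5 159.5  64.  -55. ] 1 rows
[[-0.11, 0.9, -0.06], [0, -0.0, 0]]
```

apply_moves:
  increments:
    - [[-0.1,0.4,0],[0,0,0],3.0]
    - [[0,0.4,0],[0,0,0],3.0]
    - [[0,0.3,0],[0,0,0],3.0]
    - [[0,0.3,0],[0,0,0],3.0]
    - [[0,0.3,0],[0,0,0],3.0]

```text
t: 7.52
eef_pos: [514.0, 159.9, 56.7]
tcp_rot: [-1.57, -0.002, -0.96]
ft_force: [-3.2, 0.6, 7.9]
opening: 0.373
```

apply_moves:
  increments:
    - [[0,0.15,0],[0,0,0],3.0]
    - [[0,0.15,0],[0,0,0],3.0]
    - [[0,0.15,0],[0,0,0],3.0]
    - [[0,0.15,0],[0,0,0],3.0]
    - [[0,0.1,0],[0,0,0],3.0]

```text
t: 8.15
eef_pos: [514.0, 159.9, 55.6]
tcp_rot: [-1.567, -0.004, -0.959]
ft_force: [-3.6, -1.1, 8.5]
opening: 0.376
```

apply_moves:
  increments:
    - [[0,0.3,0],[0,0,0],3.0]
    - [[0,0.4,0],[0,0,0],3.0]
    - [[0,0.4,0],[0,0,0],3.0]
    - [[0,0.4,0],[0,0,0],3.0]
    - [[0,0.4,0],[0,0,0],3.0]

```text
t: 8.78
eef_pos: [514.7, 159.0, 52.3]
tcp_rot: [-1.559, -0.01, -0.957]
ft_force: [-17.1, -3.0, 61.4]
opening: 0.371
```

apply_moves:
  increments:
    - [[0,0,0],[0,0,0],5.5]
    - [[0,-0.2,0],[0,0,0],5.5]
    - [[0,-2,0],[0,0,0],5.5]
    - [[0,-4,0],[-0.5,0,0.5],5.5]
    - [[0,-4,0],[0,0,0],5.5]

```text
t: 9.4
eef_pos: [513.1, 159.1, 155.7]
tcp_rot: [-1.57, 0.0, -0.956]
ft_force: [0.6, 0.2, -0.1]
opening: 0.578
```

```bash
python3 loc.py; python3 go.py 513.5 159.5 130 -55 600.2 -98.5 130 -55
```

```text
bush 293 [600.2 -98.5] 0
bush 287 [653.4 -49.4] 0
now [514.8 159.5 160.4] [-1.564 -0.003 -0.956] F [0.8 0.6 4.5] op 0.578 t 9.4
-> [513.5 159.5 130.  -55. ] 1 rows
[[-0.08, 3.04, -0.11], [0, 0.2, 0]]
-> [600.2 -98.5 130.  -55. ] 5 rows
[[5.22, -0.0, -1.54], [0, -0.0, 0]]
[[5.22, -0.0, -1.54], [0, -0.0, 0]]
[[5.22, -0.0, -1.54], [0, -0.0, 0]]
[[5.22, -0.0, -1.54], [0, -0.0, 0]]
[[5.22, -0.0, -1.54], [0, -0.0, 0]]
```

apply_moves:
  increments:
    - [[5.2,0.2,-1.5],[0,0,0],5.5]
    - [[5.2,0.5,-1.5],[0,0,0],5.5]
    - [[5.2,0.8,-1.5],[0,0,0],5.5]
    - [[5.2,1.0,-1.5],[0,0,0],5.5]
    - [[4.4,1.0,-1.3],[0,0,0],5.5]

```text
t: 10.07
eef_pos: [604.9, -92.6, 126.0]
tcp_rot: [-1.56, -0.006, -0.95]
ft_force: [-0.3, 0.4, 0.8]
opening: 0.579
```

```bash
python3 loc.py; python3 go.py 600.2 -98.5 60 -55 600.2 -98.5 33 -55
```

```text
bush 221 [444.8 173. ] 31
bush 241 [513.  159.9] 31
bush 247 [525.6 229.9] 31
now [606.1 -97.  124.6] [-1.56  -0.007 -0.952] F [-0.8 -3.8 -1. ] op 0.573 t 10.1
-> [600.2 -98.5  60.  -55. ] 2 rows
[[-0.11, 3.23, -0.28], [0, 0.2, 0]]
[[-0.11, 3.23, -0.29], [0, 0.2, 0]]
-> [600.2 -98.5  33.  -55. ] 1 rows
[[0.0, 2.7, 0.0], [0, -0.0, 0]]
```

apply_moves:
  increments:
    - [[-0.1,2.5,-0.5],[-0.4,0,0.4],5.5]
    - [[0,2.0,0],[0,0,0],5.5]
    - [[0,1.5,0],[0,0,0],5.5]
    - [[0,0.8,0],[0,0,0],5.5]
    - [[0,0,0],[0,0,0],5.5]

```text
t: 10.75
eef_pos: [602.3, -101.1, 52.3]
tcp_rot: [-1.568, 0.001, -0.955]
ft_force: [0.5, 0.7, -0.6]
opening: 0.578
```

```bash
python3 go.py 600.2 -98.5 33 -55; python3 - <<'E'
from h import *
q=read_camera("scene"); save(q,'g2.png',(230,170,350,260),5)
for n in ("bush1_mid","bush5_mid"):
  for d in nets.mark_of(q,n): print(n,round(d["confidence"],2),w(q,d["point"]).round(1))
E
```

```text
now [ 602.3 -101.1   52.3] [-1.568e+00  1.000e-03 -9.550e-01] F [ 0.5  0.7 -0.6] op 0.578 t 10.8
-> [600.2 -98.5  33.  -55. ] 1 rows
[[-0.33, 1.93, -0.02], [0, 0.3, 0]]
bush1_mid 0.66 [597.3 -97.8  29.4]
bush5_mid 0.71 [ 410.7 -187.6   28.8]
bush5_mid 0.64 [402.9 599.1  28.4]
bush5_mid 0.61 [ 502.4 -180.    29.2]
bush5_mid 0.43 [527.2 230.8  62.3]
```

View pics/g2.png

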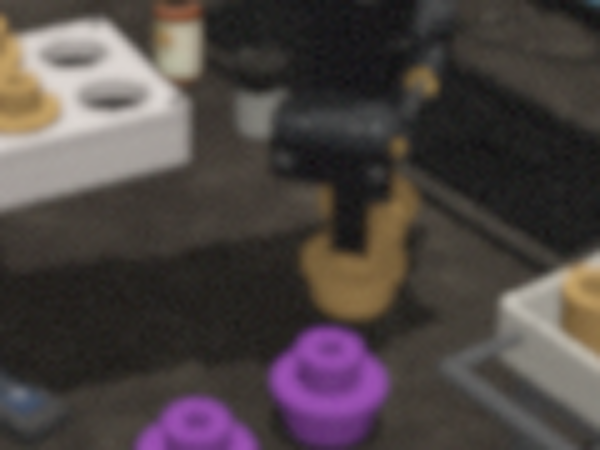

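The finger is in place over bush A (crop 350,240), so I'll go down and grip.

apply_moves:
  increments:
    - [[-0.3,1.2,0],[0,0,0],5.5]
    - [[0,0.6,0],[0,0,0],5.5]
    - [[0,0,0],[0,0,0],3.0]
    - [[0,0,0],[0,0,0],3.0]
    - [[0,0,0],[0,0,0],3.0]

```text
t: 11.52
eef_pos: [601.2, -98.5, 34.9]
tcp_rot: [-1.566, -0.001, -0.955]
ft_force: [-0.1, -0.0, -1.4]
opening: 0.374
```

```bash
python3 go.py 600.2 -98.5 150 -55 584.5 146.7 150 -55
```

```text
now [601.2 -98.5  34.9] [-1.566e+00 -1.000e-03 -9.550e-01] F [-0.1 -0.  -1.4] op 0.374 t 11.5
-> [600.2 -98.5 150.  -55. ] 2 rows
[[-0.03, -5.75, -0.04], [0, 0.2, 0]]
[[-0.03, -5.75, -0.04], [0, 0.2, 0]]
-> [584.5 146.7 150.  -55. ] 5 rows
[[-4.2, -0.0, 2.56], [0, -0.0, 0]]
[[-4.2, -0.0, 2.56], [0, -0.0, 0]]
[[-4.2, -0.0, 2.56], [0, -0.0, 0]]
[[-4.2, -0.0, 2.56], [0, -0.0, 0]]
[[-4.2, -0.0, 2.56], [0, -0.0, 0]]
```

apply_moves:
  increments:
    - [[0,-5.7,0],[0,0,0],3.0]
    - [[-1.5,-5.7,1.0],[0,0,0],3.0]
    - [[-4.2,0,2.5],[0,0,0],3.0]
    - [[-4.2,0,2.6],[0,0,0],3.0]
    - [[-4.2,0,2.6],[0,0,0],3.0]

```text
t: 12.15
eef_pos: [590.4, 67.8, 152.8]
tcp_rot: [-1.565, -0.0, -0.961]
ft_force: [-0.1, -0.0, -1.2]
opening: 0.372
```

```bash
python3 go.py 584.5 146.7 140 -55 584.5 146.7 100 -55
```

```text
now [590.4  67.8 152.8] [-1.565 -0.    -0.961] F [-0.1 -0.  -1.2] op 0.372 t 12.2
-> [584.5 146.7 140.  -55. ] 2 rows
[[-3.4, 0.64, 2.02], [0, -0.0, 0]]
[[-3.4, 0.64, 2.02], [0, -0.0, 0]]
-> [584.5 146.7 100.  -55. ] 1 rows
[[0.0, 4.0, 0.0], [0, -0.0, 0]]
```

apply_moves:
  increments:
    - [[-3.3,0.6,2.0],[0,0,0],3.0]
    - [[-3.2,0.6,1.9],[0,0,0],3.0]
    - [[0,2.0,0],[-0.3,0,0],3.0]
    - [[0,1.6,0],[0,0,0],3.0]
    - [[0,0,0],[0,0,0],3.0]

```text
t: 12.78
eef_pos: [584.0, 147.8, 102.9]
tcp_rot: [-1.571, -0.0, -0.957]
ft_force: [-0.4, -0.8, -1.7]
opening: 0.37
```

```bash
python3 go.py 584.5 146.7 76 -55
```

```text
now [584.  147.8 102.9] [-1.571 -0.    -0.957] F [-0.4 -0.8 -1.7] op 0.37 t 12.8
-> [584.5 146.7  76.  -55. ] 1 rows
[[0.12, 2.69, -0.02], [0, 0.1, 0]]
```

apply_moves:
  increments:
    - [[0.1,1.2,0],[0,0,0],3.0]
    - [[0,1.0,0],[0,0,0],3.0]
    - [[0,0.5,0],[0,0,0],3.0]
    - [[0,0.4,0],[0,0,0],3.0]
    - [[0,0.4,0],[0,0,0],3.0]

```text
t: 13.4
eef_pos: [585.5, 145.0, 66.4]
tcp_rot: [-1.57, -0.001, -0.96]
ft_force: [-0.2, 0.1, -1.8]
opening: 0.371
```

apply_moves:
  increments:
    - [[0,0.4,0],[0,0,0],3.0]
    - [[0,0.4,0],[0,0,0],3.0]
    - [[0,0.4,0],[0,0,0],3.0]
    - [[0,0.4,0],[0,0,0],3.0]
    - [[0,0.35,0],[0,0,0],3.0]

```text
t: 14.02
eef_pos: [585.8, 144.8, 55.0]
tcp_rot: [-1.567, -0.004, -0.959]
ft_force: [-13.6, -2.8, 40.3]
opening: 0.369
```

apply_moves:
  increments:
    - [[0,0,0],[0,0,0],5.5]
    - [[0,-0.2,0],[0,0,0],5.5]
    - [[0,-3,0],[0,0,0],5.5]
    - [[0,-4,0],[0,0,0],5.5]
    - [[4,-2,-1],[0,0,0],5.5]

```text
t: 14.65
eef_pos: [599.7, 107.8, 149.6]
tcp_rot: [-1.567, -0.004, -0.955]
ft_force: [1.0, 0.4, 0.6]
opening: 0.578
```

```bash
python3 loc.py; python3 go.py 653.4 -49.4 110 -55
```

```text
bush 248 [525.6 229.8] 31
bush 287 [653.4 -49.4] 0
now [602.5 103.  151.6] [-1.565 -0.006 -0.958] F [ 1.4 -3.8  1.9] op 0.577 t 14.7
-> [653.4 -49.4 110.  -55. ] 3 rows
[[5.13, 1.39, -1.53], [0, 0.0, 0]]
[[5.13, 1.39, -1.53], [0, 0.0, 0]]
[[5.13, 1.39, -1.53], [0, 0.0, 0]]
```

apply_moves:
  increments:
    - [[5.1,1.0,-1.5],[0,0,0],5.5]
    - [[5.1,1.4,-1.5],[-0.3,0,0.3],5.5]
    - [[4.6,1.4,-1.4],[0,0,0],5.5]
    - [[0,2.0,0],[0,0,0],5.5]
    - [[0,0,0],[0,0,0],5.5]

```text
t: 15.32
eef_pos: [654.7, -49.0, 92.8]
tcp_rot: [-1.567, -0.003, -0.959]
ft_force: [0.8, 0.0, -0.8]
opening: 0.576
```

```bash
python3 go.py 653.4 -49.4 50 -55 653.4 -49.4 33 -55;python3 - <<'E'
from h import *
q=read_camera("scene")
for n in ("bush1_mid","bush5_mid"):
  for d in nets.mark_of(q,n): print(n,round(d["confidence"],2),w(q,d["point"]).round(1))
E
```

```text
now [654.7 -49.   92.8] [-1.567 -0.003 -0.959] F [ 0.8  0.  -0.8] op 0.576 t 15.3
-> [653.4 -49.4  50.  -55. ] 1 rows
[[-0.04, 4.28, -0.13], [0, 0.0, 0]]
-> [653.4 -49.4  33.  -55. ] 1 rows
[[0.0, 1.7, 0.0], [0, -0.0, 0]]
bush1_mid 0.72 [584.  146.8  50.3]
bush5_mid 0.8 [ 504.5 -182.1   27.5]
bush5_mid 0.75 [ 410.8 -188.2   25.5]
bush5_mid 0.72 [402.2 598.6  31.2]
bush5_mid 0.49 [526.4 231.7  59.5]
bush5_mid 0.47 [684.5 110.8  31.8]
```

apply_moves:
  increments:
    - [[0,2.2,-0.1],[0,0,0],5.5]
    - [[0,1.0,0],[0,0,0],5.5]
    - [[0,0.8,0],[0,0,0],5.5]
    - [[0,0,0],[0,0,0],5.5]
    - [[0,0,0],[0,0,0],5.5]

```text
t: 16.1
eef_pos: [657.0, -46.9, 58.2]
tcp_rot: [-1.561, -0.01, -0.955]
ft_force: [0.2, 1.0, 0.8]
opening: 0.578
```

```bash
python3 go.py  653.4 -49.4 33 -55;python3 - <<'E'
from h import *
q=read_camera("scene"); print(blobs(q)); save(q,'g3.png',(250,160,350,250),5)
E
```

```text
now [657.  -46.9  58.2] [-1.561 -0.01  -0.955] F [0.2 1.  0.8] op 0.578 t 16.1
-> [653.4 -49.4  33.  -55. ] 1 rows
[[-0.0, 2.52, -0.44], [0, 0.3, 0]]
[(np.float64(364.7899441340782), np.float64(233.58994413407822), np.uint64(895)), (np.float64(303.18064516129033), np.float64(211.8258064516129), np.uint64(310)), (np.float64(212.63372093023256), np.float64(194.1860465116279), np.uint64(172)), (np.float64(252.38167938931298), np.float64(186.10687022900763), np.uint64(131)), (np.float64(228.25227963525836), np.float64(183.67477203647417), np.uint64(329)), (np.float64(265.0232558139535), np.float64(171.67441860465115), np.uint64(43))]
```

View pics/g3.png

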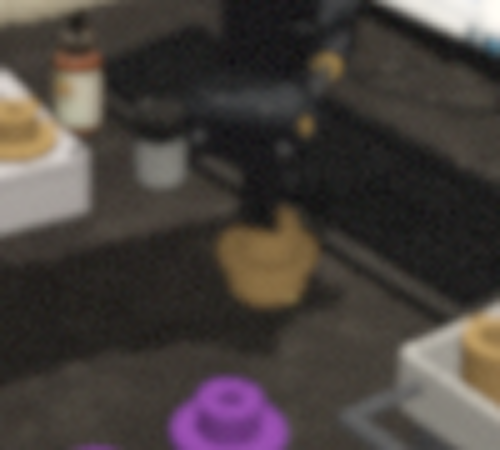

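Bush B is where I expected it, with the near finger left of its neck (crop 265,200). I'll correct 4 mm along the jaws, go down and grip.

apply_moves:
  increments:
    - [[0,1.0,-0.4],[-0.5,0,0.5],5.5]
    - [[0,1.0,0],[0,0,0],5.5]
    - [[0,0.5,0],[0,0,0],5.5]
    - [[0,0,0],[0,0,0],5.5]
    - [[0,0,0],[0,0,0],5.5]

```text
t: 16.77
eef_pos: [653.7, -49.6, 31.4]
tcp_rot: [-1.57, -0.0, -0.955]
ft_force: [0.1, -0.4, 0.2]
opening: 0.58
```

```bash
python3 go.py  653.4 -49.4 33.5 -55
```

```text
now [653.7 -49.6  31.4] [-1.57  -0.    -0.955] F [ 0.1 -0.4  0.2] op 0.58 t 16.8
-> [653.4 -49.4  33.5 -55. ] 1 rows
[[-0.03, -0.21, -0.01], [0, 0.3, 0]]
```

apply_moves:
  increments:
    - [[0,0,0],[0,0,0],3.0]
    - [[0,0,0],[0,0,0],3.0]
    - [[0,0,0],[0,0,0],3.0]
    - [[0,-5.7,0],[0,0,0],3.0]
    - [[0,-5.7,0],[0,0,0],3.0]

```text
t: 17.4
eef_pos: [651.6, -49.3, 143.5]
tcp_rot: [-1.576, 0.006, -0.955]
ft_force: [0.2, -0.3, -2.0]
opening: 0.373
```

```bash
python3 go.py  455.2 242.7 155 -55
```

```text
now [651.6 -49.3 143.5] [-1.576  0.006 -0.955] F [ 0.2 -0.3 -2. ] op 0.373 t 17.4
-> [455.2 242.7 155.  -55. ] 6 rows
[[-5.86, -0.19, 0.14], [0, 0.0, 0]]
[[-5.86, -0.19, 0.13], [0, 0.0, 0]]
[[-5.86, -0.19, 0.13], [0, 0.0, 0]]
[[-5.86, -0.19, 0.12], [0, 0.0, 0]]
[[-5.86, -0.19, 0.12], [0, 0.0, 0]]
[[-5.86, -0.19, 0.11], [0, 0.0, 0]]
```

apply_moves:
  increments:
    - [[-5.8,-0.4,0.1],[0,0,0],3.0]
    - [[-5.9,-0.4,0.1],[0,0,0],3.0]
    - [[-5.9,-0.2,0.1],[0,0,0],3.0]
    - [[-5.9,0,0.1],[0,0,0],3.0]
    - [[-5.9,0,0.1],[0,0,0],3.0]

```text
t: 18.02
eef_pos: [484.8, 197.0, 158.9]
tcp_rot: [-1.568, 0.0, -0.961]
ft_force: [1.3, -0.0, -1.7]
opening: 0.374
```

```bash
python3 go.py  455.2 242.7 145 -55 455.2 242.7 100 -55
```

```text
now [484.8 197.  158.9] [-1.568  0.    -0.961] F [ 1.3 -0.  -1.7] op 0.374 t 18.0
-> [455.2 242.7 145.  -55. ] 1 rows
[[-5.44, 1.39, 0.19], [0, -0.1, 0]]
-> [455.2 242.7 100.  -55. ] 1 rows
[[0.0, 4.5, 0.0], [0, -0.0, 0]]
```

apply_moves:
  increments:
    - [[-4.0,0.2,0.2],[0,0,0],3.0]
    - [[-1.0,1.0,0],[0,0,0],3.0]
    - [[0,2.5,0],[0,0,0],3.0]
    - [[0,1.5,0],[0,0,0],3.0]
    - [[0,0,0],[0,0,0],3.0]

```text
t: 18.65
eef_pos: [455.1, 242.2, 105.1]
tcp_rot: [-1.568, -0.0, -0.957]
ft_force: [-0.3, 0.5, -1.9]
opening: 0.372
```

```bash
python3 go.py  455.2 242.7 80 -55
```

```text
now [455.1 242.2 105.1] [-1.568 -0.    -0.957] F [-0.3  0.5 -1.9] op 0.372 t 18.6
-> [455.2 242.7  80.  -55. ] 1 rows
[[-0.04, 2.51, 0.04], [0, 0.2, 0]]
```

apply_moves:
  increments:
    - [[0,1.3,0],[0,0,0],3.0]
    - [[0,1.0,0],[0,0,0],3.0]
    - [[0,0.6,0],[0,0,0],3.0]
    - [[0,0.5,0],[0,0,0],3.0]
    - [[0,0.4,0],[0,0,0],3.0]

```text
t: 19.27
eef_pos: [456.4, 241.6, 65.4]
tcp_rot: [-1.567, -0.001, -0.958]
ft_force: [-0.3, -0.2, -2.4]
opening: 0.373
```

In the bore (underside about 34 mm). Now press.

apply_moves:
  increments:
    - [[0,0.5,0],[0,0,0],3.0]
    - [[0,0.4,0],[0,0,0],3.0]
    - [[0,0.4,0],[0,0,0],3.0]
    - [[0,0.4,0],[0,0,0],3.0]
    - [[0,0.4,0],[0,0,0],3.0]

```text
t: 19.9
eef_pos: [456.7, 241.6, 52.1]
tcp_rot: [-1.563, -0.002, -0.957]
ft_force: [-18.0, -9.1, 78.9]
opening: 0.374
```

apply_moves:
  increments:
    - [[0,-0.1,0],[0,0,0],5.5]
    - [[0,-0.2,0],[0,0,0],5.5]
    - [[0,-3,0],[-0.5,0,0],5.5]
    - [[0,-4,0],[0,0,0],5.5]
    - [[0,0,0],[0,0,0],0]

```text
t: 20.52
eef_pos: [456.9, 241.9, 128.0]
tcp_rot: [-1.569, -0.003, -0.956]
ft_force: [-0.6, 0.4, -0.5]
opening: 0.519
```

```bash
python3 go.py  526 230 125 -55 526 230 88 -55
```

```text
now [456.9 241.9 128. ] [-1.569 -0.003 -0.956] F [-0.6  0.4 -0.5] op 0.519 t 20.5
-> [526. 230. 125. -55.] 2 rows
[[2.48, 0.15, 2.48], [0, 0.1, 0]]
[[2.47, 0.15, 2.48], [0, 0.1, 0]]
-> [526. 230.  88. -55.] 1 rows
[[0.0, 3.7, 0.0], [0, -0.0, 0]]
```

apply_moves:
  increments:
    - [[2.4,0,2.4],[0,0,0],0]
    - [[2.4,0,2.4],[0,0,0],0]
    - [[0,0,0],[0,0,0],0]
    - [[0,1.5,0],[0,0,0],0]
    - [[0,1.5,0],[0,0,0],0]

```text
t: 21.15
eef_pos: [523.3, 230.1, 93.2]
tcp_rot: [-1.573, -0.002, -0.955]
ft_force: [-0.3, 0.0, 0.1]
opening: 0.025
```

```bash
python3 go.py  526 230 84 -55
```

```text
now [523.3 230.1  93.2] [-1.573 -0.002 -0.955] F [-0.3  0.   0.1] op 0.025 t 21.1
-> [526. 230.  84. -55.] 1 rows
[[0.16, 0.92, 0.22], [0, 0.3, 0]]
```

apply_moves:
  increments:
    - [[0.15,0.4,0.2],[0,0,0],0]
    - [[0,0.4,0],[0,0,0],0]
    - [[0,0.4,0],[0,0,0],0]
    - [[0,0.35,0],[0,0,0],0]
    - [[0,0.35,0],[0,0,0],0]

```text
t: 21.78
eef_pos: [524.7, 230.3, 73.8]
tcp_rot: [-1.573, -0.002, -0.954]
ft_force: [-2.9, -1.1, 8.9]
opening: 0.0
```

apply_moves:
  increments:
    - [[0,0.3,0],[0,0,0],0]
    - [[0,0.35,0],[0,0,0],0]
    - [[0,0.35,0],[0,0,0],0]
    - [[0,0.3,0],[0,0,0],0]
    - [[0,0.2,0],[0,0,0],0]

```text
t: 22.4
eef_pos: [524.6, 230.2, 73.3]
tcp_rot: [-1.565, -0.006, -0.952]
ft_force: [-3.4, -2.0, 13.0]
opening: 0.008
```

```bash
python3 go.py 524.7 230 125 -55 442.5 172 125 -55 442.5 172 88 -55
```

```text
now [524.6 230.2  73.3] [-1.565 -0.006 -0.952] F [-3.4 -2.  13. ] op 0.008 t 22.4
-> [524.7 230.  125.  -55. ] 1 rows
[[0.02, -5.17, -0.01], [0, 0.4, 0]]
-> [442.5 172.  125.  -55. ] 2 rows
[[0.02, -0.0, -5.03], [0, -0.0, 0]]
[[0.02, -0.0, -5.03], [0, -0.0, 0]]
-> [442.5 172.   88.  -55. ] 1 rows
[[0.0, 3.7, 0.0], [0, -0.0, 0]]
```

apply_moves:
  increments:
    - [[0,-4,0],[-0.3,0.4,0],0]
    - [[0,-1,-3],[0,0,0],0]
    - [[0,0,-5],[0,0,0],0]
    - [[0,0.5,-1.8],[0,0,0],0]
    - [[0,0.5,0],[0,0,0],0]

```text
t: 23.02
eef_pos: [442.3, 173.2, 116.2]
tcp_rot: [-1.565, -0.008, -0.959]
ft_force: [1.0, 0.9, 0.1]
opening: 0.002
```

```bash
python3 go.py 442.5 172 88 -55
```

```text
now [442.3 173.2 116.2] [-1.565 -0.008 -0.959] F [1.  0.9 0.1] op 0.002 t 23.0
-> [442.5 172.   88.  -55. ] 1 rows
[[0.11, 2.82, -0.06], [0, 0.1, 0]]
```

apply_moves:
  increments:
    - [[0.1,1.5,-0.1],[-0.3,0,0.4],0]
    - [[0,1.0,0],[0,0,0],0]
    - [[0,0.5,0],[0,0,0],0]
    - [[0,0.4,0],[0,0,0],0]
    - [[0,0.4,0],[0,0,0],0]

```text
t: 23.65
eef_pos: [444.2, 172.9, 75.1]
tcp_rot: [-1.571, -0.0, -0.958]
ft_force: [-3.2, -1.3, 8.6]
opening: 0.003
```

apply_moves:
  increments:
    - [[0,0.3,0],[0,0,0],0]
    - [[0,0.3,0],[0,0,0],0]
    - [[0,0.35,0],[0,0,0],0]
    - [[0,0.35,0],[0,0,0],0]
    - [[0,0.35,0],[0,0,0],0]

```text
t: 24.28
eef_pos: [444.2, 172.8, 72.9]
tcp_rot: [-1.565, -0.004, -0.955]
ft_force: [-16.3, -6.4, 67.4]
opening: 0.008
```

apply_moves:
  increments:
    - [[0,-5,0],[-0.3,8,0.3],0]
    - [[4,-4,0],[0,8,0],3]
    - [[5,-1,-1],[0,8,0],4]
    - [[5,0,-0.5],[0,8,0],4]
    - [[5,0,0],[0,3,0],4]

```text
t: 24.9
eef_pos: [478.0, -15.6, 176.9]
tcp_rot: [-1.567, 0.001, -1.579]
ft_force: [0.8, 0.6, -0.2]
opening: 0.364
```

```bash
python3 - <<'E'
from h import *
p=read_camera("top"); q=read_camera("scene")
for pic in (p,q):
  for n in ("tray_grip","tray_hinge","worn1_mid"):
    for d in nets.mark_of(pic,n)[:4]: print(n,round(d["confidence"],2),w(pic,d["point"]).round(1))
for u in ((390.6,218.4),(378.5,218),(404,219)): print(ray(p,*u,125).round(1))
a=p["img"][170:240,370:415,::-1]; b=q["img"][160:215,185:275,::-1]
cv2.imwrite("pics/chk.png",np.hstack([cv2.resize(a,None,fx=6,fy=6,interpolation=2),cv2.resize(b,(500,420),interpolation=2)]))
E
python3 go.py 480 -351 170 -91
```

```text
tray_grip 0.72 [ 484.  -350.8  123. ]
tray_hinge 0.56 [ 482.6 -352.4  121.7]
worn1_mid 0.54 [ 608.7 -331.3  128.4]
tray_grip 0.58 [ 479.9 -348.8  126.8]
tray_hinge 0.74 [ 646.8 -355.7  104.7]
tray_hinge 0.3 [596.3 221.4  48.4]
worn1_mid 0.65 [ 610.8 -326.9  130.2]
[ 476.9 -353.5  125. ]
[ 477.7 -311.6  125. ]
[ 475.4 -400.3  125. ]
now [477.4 -13.  176.6] [-1.568e+00  1.000e-03 -1.574e+00] F [-0.1  1.2  0.1] op 0.42 t 25.3
-> [ 480. -351.  170.  -91.] 6 rows
[[5.63, 0.11, 0.06], [0, 0.1, 0]]
[[5.63, 0.11, 0.08], [0, 0.1, 0]]
[[5.63, 0.11, 0.09], [0, 0.1, 0]]
[[5.63, 0.11, 0.1], [0, 0.1, 0]]
[[5.63, 0.11, 0.12], [0, 0.1, 0]]
[[5.63, 0.11, 0.13], [0, 0.1, 0]]
```

View pics/chk.png

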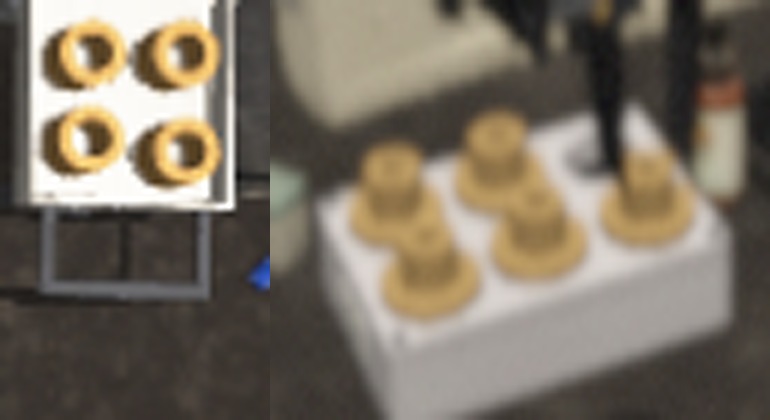

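The five bushes sit low with their shoulders on the block, and the far bore is free (crop right half). In the left half the tray bar runs at about (125,292) with four sleeves behind it. Going to the handle.

apply_moves:
  increments:
    - [[5.6,-0.1,0],[0,0.3,0],4.5]
    - [[5.6,0,0],[0,0.3,0],4.5]
    - [[5.6,0,0.1],[0,0.3,0],4.5]
    - [[5.6,0,0.1],[0,0.3,0],4.5]
    - [[5.6,0,0],[0,0.3,0],4.5]

```text
t: 25.92
eef_pos: [479.6, -292.6, 177.7]
tcp_rot: [-1.567, 0.001, -1.584]
ft_force: [0.8, -0.8, -0.9]
opening: 0.476
```

```bash
python3 go.py 478 -353 150 -91.5 478 -353 106 -91.5; python3 loc.py
```

```text
now [ 479.6 -292.6  177.7] [-1.567e+00  1.000e-03 -1.584e+00] F [ 0.8 -0.8 -0.9] op 0.476 t 25.9
-> [ 478.  -353.   150.   -91.5] 2 rows
[[3.02, 1.39, -0.04], [0, 0.4, 0]]
[[3.02, 1.39, -0.02], [0, 0.4, 0]]
-> [ 478.  -353.   106.   -91.5] 1 rows
[[-0.0, 4.4, 0.0], [0, -0.0, 0]]
bush 240 [442.6 171.5] 31
bush 238 [455.8 240.8] 31
bush 237 [512.9 160.2] 31
bush 239 [525.  229.2] 31
bush 231 [583.6 145.5] 31
```

apply_moves:
  increments:
    - [[3.0,1.0,0],[0,0.3,0],4.5]
    - [[2.7,1.0,0],[0,0.3,0],4.5]
    - [[0,0.5,0],[0,0,0],4.5]
    - [[0,0.5,0],[0,0,0],4.5]
    - [[0,0,0],[0,0,0],4.5]

```text
t: 26.6
eef_pos: [480.4, -354.6, 145.6]
tcp_rot: [-1.567, 0.0, -1.594]
ft_force: [-0.3, 0.0, -0.1]
opening: 0.478
```

```bash
python3 go.py 478 -353 106 -91.5; python3 - <<'E'
from h import *
q=read_camera("scene"); save(q,'t1.png',(290,190,420,300),5)
E
```

```text
now [ 480.4 -354.6  145.6] [-1.567  0.    -1.594] F [-0.3  0.  -0.1] op 0.478 t 26.6
-> [ 478.  -353.   106.   -91.5] 1 rows
[[-0.16, 3.96, -0.24], [0, 0.2, 0]]
```

View pics/t1.png

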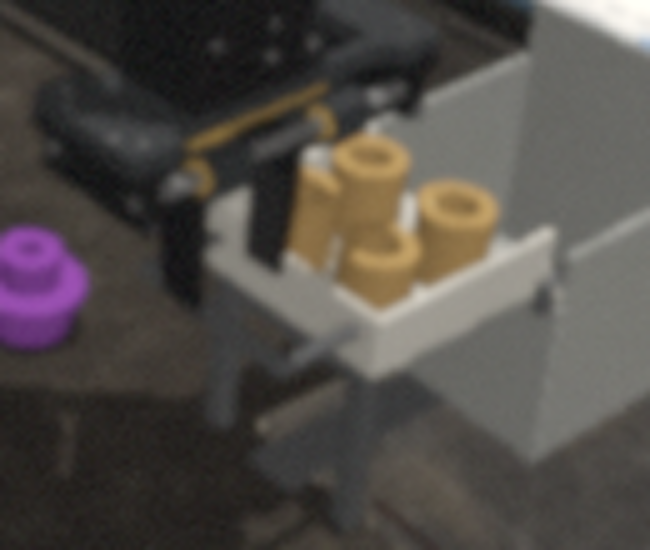

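The fingers straddle the bar ahead of the tray's end wall (crop 180,250 and 275,210). Descending and pinching.

apply_moves:
  increments:
    - [[-0.15,1.5,-0.2],[0,0,0],4.5]
    - [[0,1.0,0],[0,0,0],4.5]
    - [[0,0.8,0],[0,0,0],4.5]
    - [[0,0,0],[0,0,0],4.5]
    - [[0,0,0],[0,0,0],4.5]

```text
t: 27.28
eef_pos: [478.8, -352.0, 110.8]
tcp_rot: [-1.566, -0.0, -1.593]
ft_force: [0.7, -1.2, 0.8]
opening: 0.476
```

apply_moves:
  increments:
    - [[0,0,0],[0,0,0],0.6]
    - [[0,0,0],[0,0,0],0.6]
    - [[0,0,0],[0,0,0],0.6]
    - [[0,0,0],[0,0,0],0.6]
    - [[0,0,0],[0,0,0],0.6]

```text
t: 27.9
eef_pos: [478.2, -352.3, 111.5]
tcp_rot: [-1.567, -0.001, -1.592]
ft_force: [-3.4, -0.3, 0.7]
opening: 0.096
```

```bash
cat > arc.py <<'E'
import sys; from h import *
st=float(sys.argv[1]); n=int(sys.argv[2]); h=(646.4,119-9-14.0+9-14+0)
s=readout.state(); P=s["eef_pos"]; hx,hz=646.4,105-14+.5
dx=hx-P[0]; dz=P[2]-hz; f=np.arctan2(dz,dx); print(P.round(1),"theta deg",np.degrees(f).round(1)-6.8,"r",np.hypot(dx,dz).round(1),s["ft_force"].round(1),s["opening"])
r=169.2; x,z=P[0],P[2]
for k in range(1,n+1):
    g=f+np.radians(st)*k; X,Z=hx-r*np.cos(g),hz+r*np.sin(g); print("shift",round((X-x)/10,2),"along z;",round(-(Z-z)/10,2),"along y"); x,z=X,Z
E
python3 arc.py 5 10
```

```text
[ 478.2 -352.3  111.5] theta deg 0.0 r 169.4 [-3.4 -0.3  0.7] 0.09585129166099148
shift 0.26 along z; -1.45 along y
shift 0.36 along z; -1.43 along y
shift 0.49 along z; -1.39 along y
shift 0.61 along z; -1.35 along y
shift 0.72 along z; -1.29 along y
shift 0.83 along z; -1.22 along y
shift 0.93 along z; -1.14 along y
shift 1.03 along z; -1.06 along y
shift 1.12 along z; -0.96 along y
shift 1.2 along z; -0.86 along y
```

apply_moves:
  increments:
    - [[0,-1.45,0.25],[0,0,0],0.6]
    - [[0,-1.4,0.35],[0,0,0],0.6]
    - [[0,-1.4,0.5],[0,0,0],0.6]
    - [[0,-1.35,0.6],[0,0,0],0.6]
    - [[0,-1.3,0.7],[0,0,0],0.6]

```text
t: 28.52
eef_pos: [503.7, -352.8, 184.9]
tcp_rot: [-1.566, -0.0, -1.593]
ft_force: [9.2, -3.7, -10.3]
opening: 0.099
```

```bash
python3 arc.py 5 10
```

```text
[ 503.7 -352.8  184.9] theta deg 26.400000000000002 r 170.6 [  9.2  -3.7 -10.3] 0.09867982925496714
shift 0.98 along z; -1.12 along y
shift 0.96 along z; -1.12 along y
shift 1.06 along z; -1.03 along y
shift 1.14 along z; -0.93 along y
shift 1.22 along z; -0.83 along y
shift 1.29 along z; -0.72 along y
shift 1.35 along z; -0.61 along y
shift 1.39 along z; -0.49 along y
shift 1.43 along z; -0.36 along y
shift 1.46 along z; -0.24 along y
```

apply_moves:
  increments:
    - [[0,-1.1,0.95],[0,0,0],0.6]
    - [[0,-1.1,0.95],[0,0,0],0.6]
    - [[0,-1.0,1.05],[0,0,0],0.6]
    - [[0,-0.9,1.15],[0,0,0],0.6]
    - [[0,-0.8,1.2],[0,0,0],0.6]

```text
t: 29.15
eef_pos: [557.5, -353.7, 239.9]
tcp_rot: [-1.57, -0.001, -1.592]
ft_force: [-0.0, -2.0, -3.9]
opening: 0.099
```

```bash
python3 arc.py 4 5
```

```text
[ 557.5 -353.7  239.9] theta deg 52.300000000000004 r 172.9 [-0.  -2.  -3.9] 0.09948889479883812
shift 1.23 along z; -0.25 along y
shift 1.07 along z; -0.5 along y
shift 1.1 along z; -0.42 along y
shift 1.13 along z; -0.34 along y
shift 1.15 along z; -0.26 along y
```

apply_moves:
  increments:
    - [[0,-0.35,1.1],[0,0,0],0.6]
    - [[0,-0.45,1.05],[0,0,0],0.6]
    - [[0,-0.4,1.0],[0,0,0],0.6]
    - [[0,-0.2,0.5],[0,0,0],0.6]
    - [[0,0,0],[0,0,0],0.6]

```text
t: 29.78
eef_pos: [596.4, -354.5, 258.1]
tcp_rot: [-1.57, -0.003, -1.591]
ft_force: [-2.4, -1.2, 1.8]
opening: 0.1
```

```bash
python3 arc.py 4 2; python3 -c "
from h import *
save(read_camera('scene'),'t2.png',(300,150,450,310),3.7)
p=read_camera('top');print([b for b in blobs(p,20) if b[0]>340])"
```

```text
[ 596.4 -354.5  258.1] theta deg 66.5 r 173.9 [-2.4 -1.2  1.8] 0.1003393394243358
shift 1.28 along z; 0.15 along y
shift 1.16 along z; -0.22 along y
[(np.float64(387.64959568733155), np.float64(153.18059299191376), np.uint64(371))]
```

View pics/t2.png

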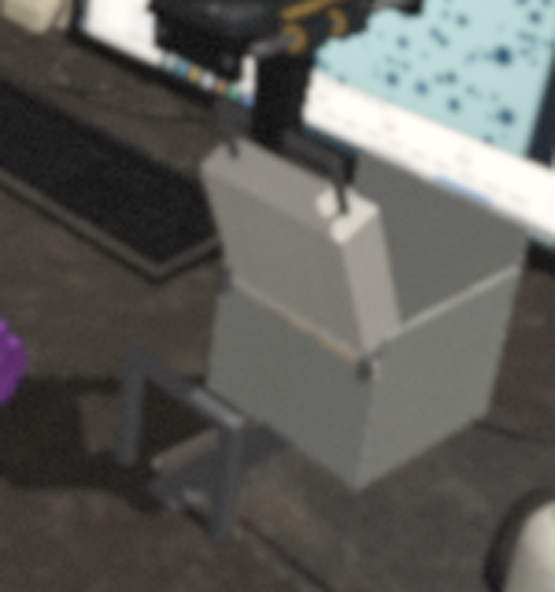

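The tray stands steep (crop 290,250) and no sleeves show in it. The top camera sees one orange mass of 371 px in the bin. I'll lift a little more, pause, then lower.

apply_moves:
  increments:
    - [[0,0,0.6],[0,0,0],0.6]
    - [[0,0,0.3],[0,0,0],0.6]
    - [[0,0,0],[0,0,0],0.6]
    - [[0,0,0],[0,0,0],0.6]
    - [[0,0,0],[0,0,0],0.6]

```text
t: 30.5
eef_pos: [604.5, -354.7, 260.0]
tcp_rot: [-1.569, -0.004, -1.592]
ft_force: [-1.8, -0.1, 2.9]
opening: 0.096
```

```bash
python3 arc.py -5 12; python3 -c "
from h import *
p=read_camera('top');print([b for b in blobs(p,10) if b[0]>340]); save(p,'t3.png',(355,120,425,230),5)"
```

```text
[ 604.5 -354.7  260. ] theta deg 69.2 r 173.7 [-1.8 -0.1  2.9] 0.09587196487597362
shift -1.31 along z; 0.85 along y
shift -1.37 along z; 0.54 along y
shift -1.32 along z; 0.66 along y
shift -1.26 along z; 0.77 along y
shift -1.19 along z; 0.88 along y
shift -1.11 along z; 0.98 along y
shift -1.02 along z; 1.07 along y
shift -0.92 along z; 1.15 along y
shift -0.82 along z; 1.23 along y
shift -0.71 along z; 1.3 along y
shift -0.59 along z; 1.35 along y
shift -0.47 along z; 1.4 along y
[(np.float64(387.7265415549598), np.float64(153.1662198391421), np.uint64(373))]
```

View pics/t3.png

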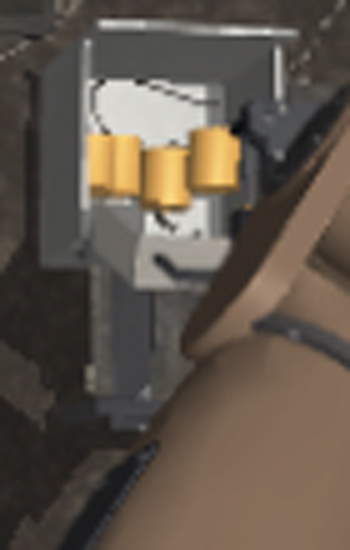

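All four sleeves lie in the bin: two side by side at crop (112,165), one at (165,178) and one at (213,160). Lowering the tray along the arc.

apply_moves:
  increments:
    - [[0,0.3,-1.3],[0,0,0],0.6]
    - [[0,0.55,-1.35],[0,0,0],0.6]
    - [[0,0.65,-1.3],[0,0,0],0.6]
    - [[0,0.75,-1.25],[0,0,0],0.6]
    - [[0,0.9,-1.2],[0,0,0],0.6]

```text
t: 31.18
eef_pos: [538.0, -352.9, 226.3]
tcp_rot: [-1.564, -0.004, -1.592]
ft_force: [3.0, -2.6, -1.9]
opening: 0.099
```

```bash
python3 arc.py -5 8
```

```text
[ 538.  -352.9  226.3] theta deg 44.400000000000006 r 173.0 [ 3.  -2.6 -1.9] 0.09864191451003758
shift -0.87 along z; 1.27 along y
shift -1.02 along z; 1.07 along y
shift -0.92 along z; 1.15 along y
shift -0.82 along z; 1.23 along y
shift -0.71 along z; 1.29 along y
shift -0.59 along z; 1.35 along y
shift -0.47 along z; 1.4 along y
shift -0.35 along z; 1.43 along y
```

apply_moves:
  increments:
    - [[0,1.1,-0.9],[0,0,0],0.6]
    - [[0,1.1,-1.0],[0,0,0],0.6]
    - [[0,1.15,-0.9],[0,0,0],0.6]
    - [[0,1.2,-0.8],[0,0,0],0.6]
    - [[0,1.3,-0.7],[0,0,0],0.6]

```text
t: 31.8
eef_pos: [491.6, -351.6, 165.4]
tcp_rot: [-1.561, -0.004, -1.594]
ft_force: [7.0, -0.2, -2.8]
opening: 0.095
```

```bash
python3 arc.py -5 4
```

```text
[ 491.6 -351.6  165.4] theta deg 18.7 r 171.5 [ 7.  -0.2 -2.8] 0.09497870343514012
shift -0.37 along z; 1.46 along y
shift -0.46 along z; 1.4 along y
shift -0.33 along z; 1.44 along y
shift -0.21 along z; 1.46 along y
```

apply_moves:
  increments:
    - [[0,1.4,-0.4],[0,0,0],0.6]
    - [[0,1.4,-0.45],[0,0,0],0.6]
    - [[0,1.3,-0.3],[0,0,0],0.6]
    - [[0,0.7,-0.1],[0,0,0],0.6]
    - [[0,0.3,0],[0,0,0],0.6]

```text
t: 32.42
eef_pos: [478.3, -352.0, 114.5]
tcp_rot: [-1.56, -0.007, -1.593]
ft_force: [-11.7, 7.7, 46.0]
opening: 0.097
```

```bash
python3 arc.py -1 1
```

```text
[ 478.3 -352.   114.5] theta deg 1.0 r 169.7 [-11.7   7.7  46. ] 0.09736123746210716
shift 0.01 along z; 0.3 along y
```

apply_moves:
  increments:
    - [[0,-0.2,0],[0,0,0],4.5]
    - [[0,0,0],[0,0,0],4.5]
    - [[0,0,0],[0,0,0],4.5]
    - [[0,-2,0],[0,0,0],4.5]
    - [[0,-4,0],[0,0,0],4.5]

```text
t: 33.05
eef_pos: [475.6, -350.3, 173.7]
tcp_rot: [-1.567, -0.001, -1.593]
ft_force: [-0.2, 0.2, 0.5]
opening: 0.47
```

apply_moves:
  increments:
    - [[-2,-5,0],[0,0,0],4.5]
    - [[-5.5,-2,-1.5],[0,0,0],4.5]
    - [[-5.5,0,-2],[0,0,0],4.5]
    - [[-5.5,0,-1],[0,0,0],4.5]
    - [[0,0,0],[0,0,0],4.5]

```text
t: 33.67
eef_pos: [432.9, -159.7, 245.8]
tcp_rot: [-1.566, -0.002, -1.594]
ft_force: [0.2, -0.5, 0.1]
opening: 0.475
```

```bash
python3 - <<'E'
from h import *
print(readout.state()["eef_pos"].round(0))
q=read_camera("scene"); p=read_camera("top")
a=cv2.resize(q["img"][150:300,190:440,::-1],(750,450),interpolation=2)
cv2.imwrite("pics/f1.png",a)
B=[b for b in blobs(p,10)]; print(np.round(B,1).tolist())
for b in B:
  if b[0]<250 and b[2]>150:
    for z0 in (21,31): print(z0,solve([(p,np.array(b[:2]))],ray(p,b[0],b[1],z0+30)[:2],z0)[0].round(1))
for pic in (p,q):
  for n in ("tray_grip","bush1_mid","bush5_mid","lens_can_mid","etchant_mid"):
    for d in nets.mark_of(pic,n)[:6]: print(n,round(d["confidence"],2),w(pic,d["point"]).round(1))
E
```

```text
[ 433. -160.  246.]
[[234.8, 226.5, 241.0], [214.9, 222.1, 241.0], [238.6, 206.1, 241.0], [218.7, 202.2, 240.0], [243.2, 186.0, 234.0], [226.2, 158.3, 35.0], [387.8, 153.1, 375.0]]
21 [442.7 172. ]
31 [442.5 171.6]
21 [456.2 241.7]
31 [455.9 240.8]
21 [513.6 160.3]
31 [513.  159.9]
21 [525.8 230. ]
31 [525.2 229.3]
21 [584.4 145.8]
31 [583.5 145.5]
tray_grip 0.63 [ 480.9 -354.4  123.9]
tray_grip 0.34 [ 717.3 -405.7   54.1]
bush1_mid 0.58 [585.  143.5  45.4]
bush5_mid 0.55 [ 507.5 -187.9   25.7]
bush5_mid 0.51 [407.3 598.3  25.1]
bush5_mid 0.48 [532.5 233.2  45.9]
lens_can_mid 0.55 [513.4 160.8  45.6]
lens_can_mid 0.48 [684.4 107.5  28.1]
etchant_mid 0.72 [453.3 242.6  45.1]
etchant_mid 0.67 [686.5 209.1  51.3]
tray_grip 0.61 [ 483.  -349.2  128.6]
tray_grip 0.31 [585.7 148.5  51.6]
bush1_mid 0.62 [585.4 146.6  47.9]
bush1_mid 0.18 [ 480.6 -350.8  128.2]
bush5_mid 0.82 [ 411.7 -189.3   28.6]
bush5_mid 0.72 [528.4 232.1  50.5]
bush5_mid 0.62 [402.5 597.   31.2]
bush5_mid 0.57 [ 505.  -178.3   28. ]
lens_can_mid 0.56 [682.5 109.8  29.1]
etchant_mid 0.45 [687.3 210.9  56.6]
```

View pics/f1.png

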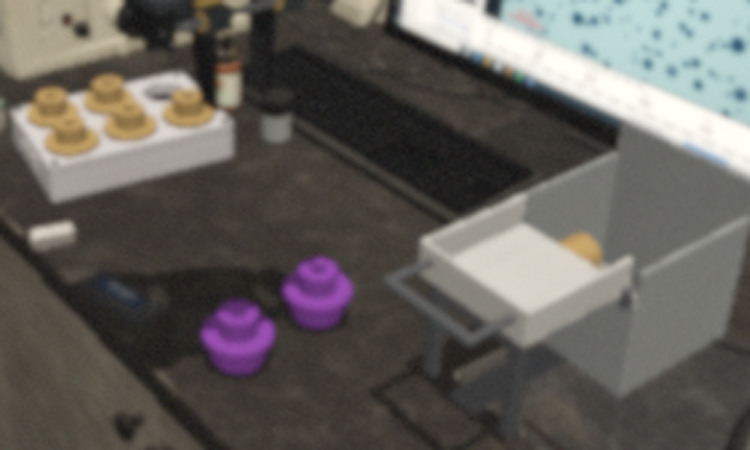

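```bash
python3 - <<'E'
from h import *
p=read_camera("top");q=read_camera("scene")
m=orange(q)
for x,y in((442.7,172),(456.2,241.7),(513.6,160.3),(525.8,230),(584.4,145.8)):
    # top edge of neck in scene: predicted row of neck-top silhouette for home/proud vs observed first orange row along axis column
    out=[]
    for z in(73,83):
        P=px(q,[[x+18*np.cos(t),y+18*np.sin(t),z] for t in T]); out.append(P[:,1].min())
    c=int(round(px(q,[x,y,73])[0][0])); r0=int(out[1])-6
    g=cv2.cvtColor(q["img"],cv2.COLOR_RGB2HSV)[r0:r0+16,c-1:c+2].mean(1)[:,1]
    i=np.argmax(g>(g[:4].mean()+g[10:].mean())/2); print("home,proud rows",np.round(out,1),"edge",r0+i)
E
```

```text
home,proud rows [188.5 186. ] edge 185
home,proud rows [180.  177.5] edge 178
home,proud rows [183.9 181.4] edge 182
home,proud rows [175.8 173.3] edge 174
home,proud rows [179.8 177.3] edge 180
```

```bash
python3 -c "
from cell import env; print(env.job_done())"
```

```text
the job is handed in; nothing more can be done
None
```

The job is done and handed in at about 34 s of robot time, well under the 210 s limit.

- **Bushes:** Three new orange bushes were on the worktop. I fitted each into a free bore and pressed it until it stopped hard, at 40–79 N on the wrist. I then pressed the two started bushes home from above; their neck tops ended at 73.3 and 72.9 mm, against 73 expected. One bore stays empty, and I left the purple look-alikes alone.
- **Tray:** I then raised the handle to about 1.2 rad, and the top picture showed all four worn sleeves in the bin. I let the tray down level and released it.
- **Last checks:** All five bushes appear seated at their bores, the tray is empty and level, and the handle is back at rest. The canister and dropper bottle are where they started, and the arm touches nothing.

**What the checks left open:**
- **Flushness in the picture:** My pixel-row check was inconclusive, because home and proud differ by only 2.5 blurred pixel rows. Flushness therefore rests on the hard stops and the tool heights.
- **First started bush:** Its last force reading was only 13 N, but it no longer moved under larger commanded steps.
- **Network errors:** The networks mislabelled some things in the last pictures, for example bushes in the block as canister or bottle. I disregarded those.

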